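# Key and close a two-part plaster mould

### The arm

A 6-joint arm with a two-finger parallel gripper is mounted at the origin on the work surface. World frame = base frame: x ahead of the robot, y to its left, z up, the work surface at z = 0. Lengths are in mm, angles in degrees, forces in N, time in s.
With the tool pointing down it reaches from about 300 to 850 mm from the base axis. Payload 4.2 kg.
Tool frame: the origin (TCP) lies at the very end of the fingers, on their centre line; the grasp point (between the pads) lies 19 mm behind it; z points along the fingers, y is the line along which they close (so a half turn about z gives the same grasp; the last joint's range is limited). The gripper opens to 91 mm and grips with 3 to 60 N. Pads are 32 mm wide; open, the fingers measure 118 mm over their backs; the gripper's body (76 mm by 178 mm) begins 60 mm behind the grasp point.
Start: joints at [-74.943, 18.312, 89.639, -0, 72.044, -1.146], TCP at [160.454, -552.175, 213.976] pointing down, gripper open.
Joint ranges: [-177.97, 177.97], [-48.28, 115.42], [12.27, 149.76], [-77.06, 257.06], [2.81, 150.46], [-146.56, 146.56]. Speed limits (degrees/s): [147.25, 147.25, 180, 180, 180, 180].

### API

Orientations are given as [roll, pitch, yaw] about the fixed x, y, z axes, in that order (R = Rz(yaw) Ry(pitch) Rx(roll)).
In Python, from workcell import * gives the robot as it stands.
- The arm moves only by the tool move_arm, never from a script. Its argument "motion" is a list of rows, each a list of 3 entries, a list of its own where there are three numbers: the finger opening in mm, from 0 to 91.2, then the shift along the world's x, y, z in units of 25 mm (1.0 is 25 mm), then the turn, a rotation vector about the world's x, y, z in units of 4 degrees (1.0 is 4 degrees). In form: [[grip, [x, y, z], [ax, ay, az]], ...]. A call has 1 to 20 rows; each row shifts and turns the commanded pose from where the row before left it; what a row does not reach is not made up. A row lasts 1/12 s, in which the tool goes at most 41.7 mm and 7.16 degrees, less where a joint would pass 70% of its speed; a pose out of reach is approached as far as the arm can. A call with a number of a shift or a turn outside -1 to 1 is refused whole. A call with a gripper value outside its range is refused whole. The fingers move at their own pace and stop on an object; "grip_force" is the grip in N (left out, the last holds). Time passes only in rows, so rows that do not move let the fingers close. It gives the time, the measured TCP pose, the force, the opening and the grip force at its end, in the units of the state.
- state(): the state, without advancing time (a new reading comes with each control period).
- grab_frame(name): name is "scene" or "top" or "wrist"; returns the picture (420x560x3 uint8, blue, green, red); there is no depth.
- camera_info(name): a dict with "fx", "fy", "cx", "cy" (pixels), "rvec" (rotation vector, rad) and "tvec" (3), from world to camera coordinates, as OpenCV has them. Camera axes: x right, y down, z forward; pixel columns grow to the right and rows downward; lengths in mm; the calibration is good to about 2 mm. A picture is of the moment at which its call begins: read the wrist's pose just before it. camera_info takes no time and is no camera call; for the wrist camera it gives the pose at the moment of the call.
- job_done(): hands the job in; it is judged then, once.
The state is a dict: "time_s": time; "qpos": joint angles; "qvel": joint speeds; "effort": joint torques, N m; "ee_pos": TCP position; "ee_rot": TCP orientation; "force": force on the tool from outside, world axes, zero at the start; "torque": the same for the moment, N m; "gripper_width": finger opening in mm; "gripper_force": force on a finger pad.
Only numpy, scipy, OpenCV 4.12 (cv2) and the standard library are available. Lean on these libraries where they do the work, as an engineer would, in place of code of your own. Each camera call takes 0.05 s, during which the arm holds its last target. There are 200 camera calls.

### The job

Get the plaster mould ready for casting: take the orange-handled key rod from its wooden rest, feel along the hidden face under the mould's front lip until you find the key hole, push the rod fully home and leave it there. Then swing the red cam lever on top a quarter turn, as far as it goes, so that the two halves are drawn tight together. Do not knock over or shift the jar or the vase.

Things in the scene. Friction and masses are not known exactly. Their poses are not given: they have to be found in the camera images.
- mould: Front half of a white plaster mould, fixed, 125 (x) by 230 (y) by 64 (z) mm. Origin on the table under the mould; front looks to its own -x (towards the robot), z up. Its top slab (z 56 to 64 mm) has its front edge at x = -55 mm and overhangs the hidden upright face at x = -25 mm. The other half, 6 to 8 mm behind it, reaches back to x = 139 mm.
- mould_window (a point): Middle of the hidden face under the lip: mould x = -25, y = 0, z = 37 mm; axes as the mould's. The face is reached through a window, y -48 to +48 mm between solid cheeks, z 30 to 56 mm. Key hole in it: 15 mm wide, z 30 to 48 mm, 36 mm deep along +x with a hard bottom; its middle is anywhere from y = -30 to +30 mm, not shown outside; the rest is flat and hard.
- sill (a point): Middle of the front edge of the steel sill, a shelf 110 mm wide before the window: mould x = -86, y = 0, z = 30 mm (its top, level with the bottom of the key hole). The rod lies on it once it is let go in the hole. Rod axis at 37 mm passes 2 mm above it.
- rod_handle (a point): Middle of the key rod's orange handle, 70 long by 18 by 18 mm, to be gripped across its sides. The rod's x axis runs along the rod from handle to tip. At the start the rod lies level with its shank in the notches of the rest, axis 31 mm above the table and the handle hanging free; the notches are open at the top. Weight about 85 g.
- rod_tip (a point): Tip of the key rod, 135 mm from the handle's middle along the rod's x axis. The steel shank is round, 10 mm in diameter, 100 mm long, with a 2 mm bevel at the tip (7 mm flat end).
- rod_rest: Wooden rod rest, fixed, 120 (along the rod) by 50 mm, 36 mm high to the tops of its notches; origin on the table under its middle, which lies 85 mm from the handle's middle towards the tip.
- cam (a joint): Angle of the red cam lever on the mould's top, rad. Starts at 0 to 0.2; at 0 the arm points to the mould's +y, and it turns counter-clockwise seen from above so that at the stop, 1.6, it points to the mould's -x (towards the robot). Stays where it is left; needs about 2 to 3 N at the post.
- cam_pivot (a point): Axis of the cam lever on the mould's top face, at mould x = +10, y = 0, z = 64 mm.
- cam_post (a point): Middle of the black upright post at the end of the lever, 55 mm from the pivot: 14 mm in diameter, from 73 to 107 mm above the table. The lever's arm below it is 14 mm wide, its top 75 mm above the table. Nothing else on the mould's tops stands above 79 mm.
- rear_half (a joint): How far the mould's rear half has been drawn towards the front half, m: 0 open (8 mm gap), about 0.0078 tight. Moved only by the cam lever.
- jar: Small amber glaze jar with white lid, 56 mm diameter, 65 mm high, loose; origin under its middle. Leave it alone.
- vase: Small terracotta vase, 72 mm diameter, 90 mm high, loose; origin under its middle. Leave it alone.
Things that resemble listed ones, but are neither listed nor needed, are in the scene too. What is shaped like the part that bears rod_handle but black is not meant.

How it is judged (in metres and radians):
On the way, in this order (a step that is already met when the one before it is completed fails the run):
1. the rod is fully home in the key hole while the lever is still open (under 0.5 rad) (x of rod_tip in the frame of mould between 0.004 and 0.02 m and z of rod_tip in the frame of mould between 0.028 and 0.05 m and angle between the x axis of rod_tip and the x axis of mould, either way round below 0.3 rad and value of joint cam below 0.5 rad and y of rod_tip in the frame of mould between -0.045 and 0.045 m), for 0.2 s.
2. the lever has been swung its quarter turn (value of joint cam above 1.42 rad), for 0.2 s.
At the end, for the whole second after the job is handed in: The rod rests in the key hole with its tip at least 29 mm of the 36 mm deep, the lever is turned past 1.42 rad, the rear half is drawn in by more than 6.5 mm of its 8, and the rod is at rest (x of rod_tip in the frame of mould between 0.004 and 0.02 m and z of rod_tip in the frame of mould between 0.028 and 0.05 m and angle between the x axis of rod_tip and the x axis of mould, either way round below 0.3 rad and value of joint cam above 1.42 rad and value of joint rear_half above 0.0065 m and linear speed of rod below 0.02 m/s and y of rod_tip in the frame of mould between -0.045 and 0.045 m); the robot touches nothing.
It fails at once if the jar is shifted by more than 20 mm or tipped (distance of jar from where it was at the start of the episode above 0.02 m or angle between jar's own z axis and vertical above 0.4 rad).
It fails at once if the vase is shifted by more than 20 mm or tipped (distance of vase from where it was at the start of the episode above 0.02 m or angle between vase's own z axis and vertical above 0.4 rad).
It also fails if it takes over 72 s, if anything falls off the work surface, if the arm or the gripper's body presses on something with over 40 N, if the wrist force passes 120 N, or if a joint passes its speed limit or range.

## Working session

There is one attempt and no reset: what is moved stays moved. The work goes in short steps, Python scripts to look and compute and a tool call to move; the robot and the scene stay as the last step left them, time stands still between calls to the robot, and variables do not carry over. Pictures are saved under pics/ and viewed, at most 10 in all, crops included, and the job is handed in when it is done.

Besides the shell and the picture viewer there is one more tool, called after "Emit:" as name(argument=value, ...), one argument or row to a line, values as JSON. move_arm: Moves the arm, as the interface text tells. Shifts and turns lie within -1 to 1; 1 stands for 25 mm of shift or 4 degrees of turn. Its arguments: {"type":"object","properties":{"motion":{"type":"array","items":{"type":"array"}},"grip_force":{"type":"number"}},"required":["motion"]}

```bash
ls; mkdir -p pics
cat > h.py <<'E'
from workcell import *
import numpy as np, cv2
def cam(n):
    c=camera_info(n); R,_=cv2.Rodrigues(np.array(c["rvec"],float)); t=np.array(c["tvec"],float).ravel()
    return c,R,t
def ray(n,u,v,z,ci=None):
    c,R,t=ci or cam(n)
    d=R.T@np.array([(u-c["cx"])/c["fx"],(v-c["cy"])/c["fy"],1]); o=-R.T@t
    return o+d*(z-o[2])/d[2]
def proj(n,p,ci=None):
    c,R,t=ci or cam(n); q=R@np.array(p,float)+t
    return c["fx"]*q[0]/q[2]+c["cx"],c["fy"]*q[1]/q[2]+c["cy"]
E
python3 - <<'E'
from h import *
a=grab_frame("top");b=grab_frame("scene")
cv2.imwrite("pics/top.png",a);cv2.imwrite("pics/scene.png",b)
print(state())
for n in("top","scene","wrist"):
    c,R,t=cam(n);print(n,c["fx"],-R.T@t,R[2])
E
```

```text
pics
{'time_s': 0.1, 'qpos': array([-7.49444567e+01,  1.83469022e+01,  8.96973584e+01,  2.37616851e-03,
        7.20440964e+01, -1.14697736e+00]), 'qvel': array([ 0.1130187 , -0.08301228, -0.22156416,  0.03703239, -0.07596731,
       -0.05498461]), 'effort': array([ 4.36373284e-04, -4.13333666e+01, -2.32509416e+01,  7.29403622e-02,
        4.21998894e-02, -6.89039234e-05]), 'ee_pos': array([ 160.33399945, -551.73929025,  213.22908367]), 'ee_rot': array([-1.79911706e+02, -4.02750711e-03,  1.62017833e+01]), 'force': array([0.35953593, 0.04338668, 0.84561256]), 'torque': array([-0.02660003, -0.00849088,  0.02789676]), 'gripper_force': 0.0, 'gripper_width': 91.49333243153463}
top 532.6384871510595 [ 282.32036927  -46.89657463 1277.97532463] [ 0.13953815 -0.01712113 -0.99006867]
scene 487.0572750126491 [1220.33642379  374.15776107  818.93807661] [-0.65900822 -0.3833578  -0.64710506]
wrist 343.4829562685563 [ 238.83859734 -529.65102215  383.98087343] [-0.27874541 -0.0785882  -0.95714413]
```

View pics/top.png

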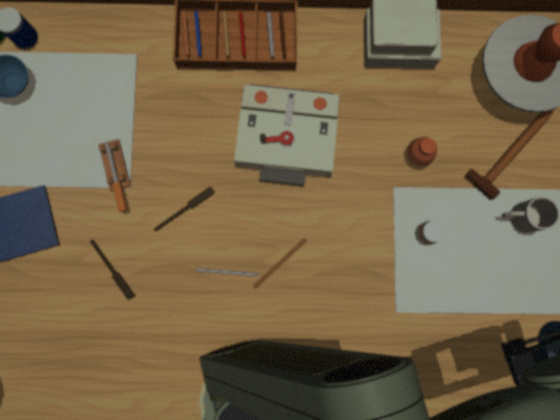

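View pics/scene.png

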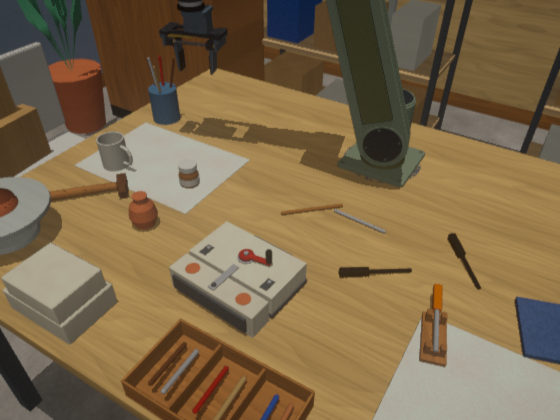

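The top view shows the mould at (287,130), with its red cam at (287,139) and post at (265,138). The rest is at (115,160) and the orange handle at (121,198).

Look-alikes for the handle:
- Black-handled tools at (200,198) and (122,287).
- Hammer at (515,150).
- Brown stick at (280,263).

By the description it's the orange one at (121,198). The vase is at (423,150) and the jar at (428,232).

Run:
```python
from h import *
a=cv2.imread("pics/top.png")
hsv=cv2.cvtColor(a,cv2.COLOR_BGR2HSV)
h=cv2.inRange(hsv,(5,190,150),(16,255,255)); h[:, :90]=0; h[:,150:]=0
p=cv2.findNonZero(h); print("handle",len(p),cv2.minAreaRect(p))
r=cv2.minAreaRect(p); 
for c in cv2.boxPoints(r): print(c, ray("top",*c,40)[:2].round(1))
# mould top white
w=cv2.inRange(hsv,(0,0,120),(180,90,255)); w[:,:225]=0;w[:,350:]=0;w[:80]=0;w[190:]=0
cs,_=cv2.findContours(w,cv2.RETR_EXTERNAL,cv2.CHAIN_APPROX_NONE); c=max(cs,key=cv2.contourArea)
rr=cv2.minAreaRect(c);print("mould",rr)
for q in cv2.boxPoints(rr): print(q, ray("top",*q,64)[:2].round(1))
red=cv2.inRange(hsv,(0,170,110),(6,255,255))|cv2.inRange(hsv,(174,150,100),(180,255,255))
red[:, :230]=0;red[:,345:]=0;red[:110]=0
print("red",cv2.boundingRect(cv2.findNonZero(red)))
A=cv2.resize(a[130:220,85:150],None,fx=6,fy=6,interpolation=2)[:540]
B=cv2.resize(a[80:190,230:345],None,fx=4,fy=4,interpolation=2)
im=np.zeros((540,800,3),np.uint8);im[:,:390]=A[:540,:390];im[:440,390:800]=B[:440,:410];cv2.imwrite("pics/c1.png",im)
```

```text
Traceback (most recent call last):
TypeError: object of type 'NoneType' has no len()
```

Run:
```python
from h import *
a=cv2.imread("pics/top.png")
hsv=cv2.cvtColor(a,cv2.COLOR_BGR2HSV)
print(hsv[198,121],hsv[190,119],hsv[160,250],hsv[139,290],hsv[200,140])
h=cv2.inRange(hsv,(3,195,120),(14,255,255)); h[:, :90]=0; h[:,150:]=0;h[:178]=0;h[215:]=0
p=cv2.findNonZero(h)
if p is not None:
  r=cv2.minAreaRect(p);print("handle",len(p),r)
  for c in cv2.boxPoints(r): print(c, ray("top",*c,40)[:2].round(1))
w=cv2.inRange(hsv,(0,0,120),(180,80,255)); w[:,:225]=0;w[:,350:]=0;w[:80]=0;w[190:]=0
cs,_=cv2.findContours(w,cv2.RETR_EXTERNAL,cv2.CHAIN_APPROX_NONE); c=max(cs,key=cv2.contourArea)
rr=cv2.minAreaRect(c);print("mould",rr)
for q in cv2.boxPoints(rr): print(q, ray("top",*q,64)[:2].round(1))
A=cv2.resize(a[130:220,85:150],None,fx=6,fy=6,interpolation=2)
B=cv2.resize(a[80:190,230:332],None,fx=4,fy=4,interpolation=2)
im=np.zeros((540,800,3),np.uint8);im[:,:390]=A[:540,:390];im[:440,390:798]=B[:440];cv2.imwrite("pics/c1.png",im)
```

```text
[ 13 173 140] [ 13 176 138] [ 35  38 146] [  2 173 127] [ 17 125 139]
mould ((287.1414489746094, 127.27037048339844), (99.39656829833984, 76.88529968261719), 6.072456359863281)
[233.65535 160.23993] [557.   45.4]
[241.78871  83.78604] [742.8  30.5]
[340.62756  94.30081] [ 721.  -204.6]
[332.4942 170.7547] [ 535.6 -184.9]
```

View pics/c1.png

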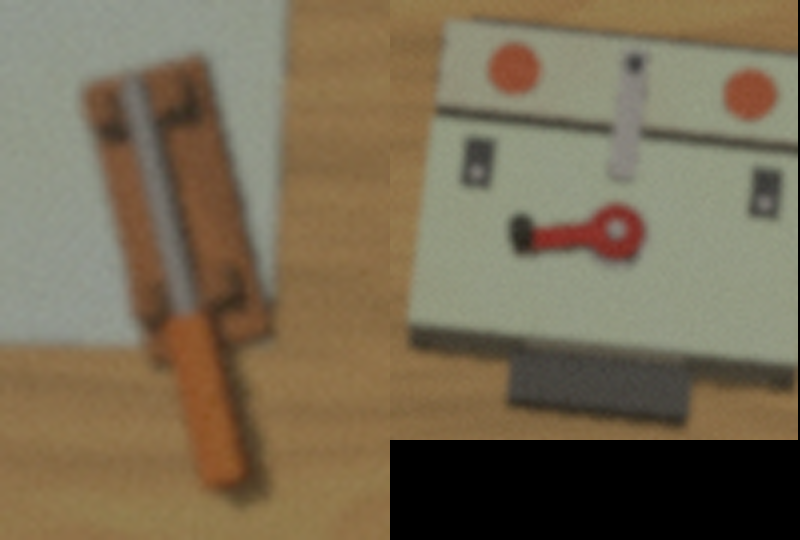

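The crop confirms the orange handle, with axis ends at about (116,183) and (122,211) px and the shank in the notches towards the tip at (107,143). The cam pivot is at about (287,138) and the post points to mould +y.

Run:
```python
from h import *
ci=cam("top")
P=[ray("top",*q,31,ci)[:2] for q in ((115.8,183.3),(122,210.8),(118.8,197),(107,143.3))]
print("rod",np.round(P,1)); d=P[3]-P[1];print("yaw",np.degrees(np.arctan2(d[1],d[0])),np.linalg.norm(d))
L=ray("top",234.5,162.5,64,ci)[:2];R=ray("top",332.5,171.5,64,ci)[:2]
print("front",L,R,np.linalg.norm(L-R)); e=L-R;yaw=np.arctan2(-e[0],e[1]);print("myaw",np.degrees(yaw))
piv=ray("top",286.7,138,76,ci)[:2];post=ray("top",262.5,138,100,ci)[:2];print("piv,post",piv,post)
# sill front edge
s=[ray("top",390/4+0,0,30,ci)]
S1=ray("top",230+(510-390)/4,80+405/4,30,ci)[:2];S2=ray("top",230+(688-390)/4,80+422/4,30,ci)[:2];print("sill",S1,S2)
ex=np.array([np.cos(yaw),np.sin(yaw)])
print("origin from front",(L+R)/2+55*ex,"from piv",piv-10*ex,"from sill",(S1+S2)/2+86*ex)
print("jar",ray("top",428,232,65,ci),"vase",ray("top",424,150,70,ci))
```

```text
rod [[504.5 324.7]
 [439.2 306.7]
 [471.9 315.9]
 [601.2 350.9]]
yaw 15.257775187427221 167.90926896051474
front [551.69976445  43.29505647] [ 533.79074998 -184.86367804] 228.86052725155088
myaw -4.488153065344033
piv,post [608.9393842  -77.18201791] [601.52831723 -21.57147121]
sill [514.6113116  -15.82646725] [ 505.87304782 -121.86558196]
origin from front [597.57660166 -75.08822378] from piv [598.97004885 -76.39948827] from sill [595.97846374 -75.57577946]
jar [ 395.32792878 -404.09894445   65.        ] vase [ 586.93496859 -398.49091237   70.        ]
```

Emit:
move_arm(
  motion=[
    [80,[0.9,0.9,0],[0,0,0]],
    [80,[0.9,0.9,0],[0,0,0]],
    [80,[0.9,0.9,0],[0,0,0]],
    [80,[0.9,0.9,0],[0,0,0]],
    [80,[0.9,0.9,0],[0,0,0]],
    [80,[0.9,0.9,0],[0,0,0]],
    [80,[0.9,0.9,0],[0,0,0]],
    [80,[0.9,0.9,0],[0,0,0]],
    [80,[0.9,0.9,0],[0,0,0]],
    [80,[0.9,0.9,0],[0,0,0]],
    [80,[0.9,0.9,0],[0,0,0]],
    [80,[0.1,1,0],[0,0,0]],
    [80,[0.1,1,0],[0,0,0]],
    [80,[0.1,1,0],[0,0,0]],
    [80,[0.1,1,0],[0,0,0]],
    [80,[0.1,1,0],[0,0,0]],
    [80,[0.1,1,0],[0,0,0]],
    [80,[0.1,1,0],[0,0,0]],
    [80,[0.1,1,0],[0,0,0]],
    [80,[0.1,1,0],[0,0,0]],
  ],
)

```text
time_s: 1.77
ee_pos: [430.1, -78.4, 213.7]
ee_rot: [-180.0, 0.0, 16.2]
force: [0.4, -0.7, -0.4]
gripper_width: 80.1
gripper_force: 0.0
```

Emit:
move_arm(
  motion=[
    [70,[0.1,1,-0.2],[0,0,0]],
    [70,[0.1,1,-0.2],[0,0,0]],
    [70,[0.1,1,-0.2],[0,0,0]],
    [70,[0.1,1,-0.2],[0,0,0]],
    [70,[0.1,1,-0.2],[0,0,0]],
    [70,[0.1,1,-0.2],[0,0,0]],
    [70,[0.1,1,-0.2],[0,0,0]],
    [70,[0.1,1,-0.2],[0,0,0]],
    [70,[0.1,1,-0.2],[0,0,0]],
    [70,[0.1,1,-0.2],[0,0,0]],
    [70,[0.1,1,-0.2],[0,0,0]],
    [70,[0.1,1,-0.2],[0,0,0]],
    [70,[0.1,1,-0.2],[0,0,0]],
    [70,[0.1,1,-0.2],[0,0,0]],
    [70,[0.1,1,-0.2],[0,0,0]],
    [70,[0,0.7,-0.2],[0,0,0]],
    [70,[0,0,0],[0,0,0]],
    [70,[0,0,0],[0,0,0]],
  ],
)

```text
time_s: 3.27
ee_pos: [467.4, 312.9, 133.2]
ee_rot: [179.9, 0.1, 16.3]
force: [-0.4, 0.0, 1.2]
gripper_width: 69.7
gripper_force: 0.0
```

Run:
```python
from h import *
s=state();print(s["time_s"],s["ee_pos"],s["ee_rot"],s["gripper_width"])
a=grab_frame("wrist");ci=cam("wrist")
hsv=cv2.cvtColor(a,cv2.COLOR_BGR2HSV)
m=cv2.inRange(hsv,(8,165,90),(15,255,255))
m=cv2.morphologyEx(m,cv2.MORPH_OPEN,np.ones((5,5)))
cs,_=cv2.findContours(m,0,2);cs=sorted(cs,key=cv2.contourArea)[-2:]
for c in cs:
    r=cv2.minAreaRect(c);print(cv2.contourArea(c),r)
    for q in cv2.boxPoints(r): print(q,ray("wrist",*q,40,ci)[:2].round(1))
    cv2.drawContours(a,[cv2.boxPoints(r).astype(int)],0,(0,255,0),1)
cv2.imwrite("pics/w1.png",a)
```

```text
3.2667 [467.36383679 312.91714197 133.17278811] [1.79937994e+02 1.08654237e-01 1.62994873e+01] 69.73898522078004
28.0 ((304.5, 54.0), (4.0, 7.0), 90.0)
[301.  52.] [584.9 333.7]
[308.  52.] [586.3 329. ]
[308.  56.] [583.8 328.2]
[301.  56.] [582.4 332.9]
1108.5 ((284.0, 219.0), (54.0, 22.0), 90.0)
[273. 192.] [481.8 325.1]
[295. 192.] [486.7 308.4]
[295. 246.] [442.6 295.1]
[273. 246.] [437.5 312.6]
```

View pics/w1.png

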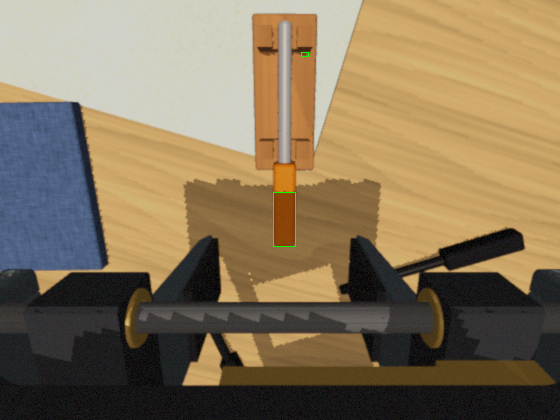

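The wrist view shows the orange handle at columns 273–295, rows 163–246, with the shank up to the tip at (285,22). The black-handled tool is at right, well away.

Run:
```python
from h import *
ci=cam("wrist")
f=ray("wrist",284.5,163,40,ci)[:2];b=ray("wrist",284,246,40,ci)[:2];t=ray("wrist",285,24,31,ci)[:2];b2=ray("wrist",284,246,31,ci)[:2]
print(f,b,np.linalg.norm(f-b),"mid",(f+b)/2); d=t-b2; print(t,np.degrees(np.arctan2(d[1],d[0])),np.linalg.norm(d)); d=f-b;print(np.degrees(np.arctan2(d[1],d[0])))
```

```text
[506.38735305 322.8235744 ] [440.03103434 303.8319214 ] 69.02060501651684 mid [473.20919369 313.3277479 ]
[600.50193377 349.98693491] 16.05223041160597 170.7417204793496
15.971500408758894
```

Emit:
move_arm(
  motion=[
    [45,[0.12,0,-0.8],[0,0,0]],
    [45,[0,0,-0.8],[0,0,0]],
    [45,[0,0,-0.8],[0,0,0]],
    [45,[0,0,-0.8],[0,0,0]],
    [45,[0,0,-0.7],[0,0,0]],
    [45,[0,0,-0.5],[0,0,0]],
    [45,[0,0,-0.36],[0,0,0]],
    [45,[0,0,0],[0,0,0]],
    [14,[0,0,0],[0,0,0]],
    [14,[0,0,0],[0,0,0]],
    [14,[0,0,0],[0,0,0]],
    [14,[0,0,0],[0,0,0]],
    [14,[0,0,0],[0,0,0]],
    [14,[0,0,0],[0,0,0]],
    [14,[0,0,0],[0,0,0]],
  ],
  grip_force=40,
)

```text
time_s: 4.57
ee_pos: [471.4, 313.2, 15.7]
ee_rot: [-180.0, -0.1, 16.2]
force: [-1.0, 0.2, 4.8]
gripper_width: 18.0
gripper_force: 40.0
```

Emit:
move_arm(
  motion=[
    [14,[0,0,0.5],[0,0,0]],
    [14,[0,0,0.9],[0,0,0]],
    [14,[0,0,1],[0,0,0]],
    [14,[0,0,1],[0,0,0]],
    [14,[-0.3,-1,0],[0,0,-0.325]],
    [14,[-0.3,-1,0],[0,0,-0.325]],
    [14,[-0.3,-1,0],[0,0,-0.325]],
    [14,[-0.3,-1,0],[0,0,-0.325]],
    [14,[-0.3,-1,0],[0,0,-0.325]],
    [14,[-0.3,-1,0],[0,0,-0.325]],
    [14,[-0.3,-1,0],[0,0,-0.325]],
    [14,[-0.3,-1,0],[0,0,-0.325]],
    [14,[-0.3,-1,0],[0,0,-0.325]],
    [14,[-0.3,-1,0],[0,0,-0.325]],
    [14,[-0.3,-1,0],[0,0,-0.325]],
    [14,[-0.3,-1,0],[0,0,-0.325]],
    [14,[-0.3,-1,0],[0,0,-0.325]],
    [14,[-0.3,-1,0],[0,0,-0.325]],
    [14,[-0.3,-1,0],[0,0,-0.325]],
    [14,[-0.3,-1,0],[0,0,-0.325]],
  ],
)

```text
time_s: 6.23
ee_pos: [350.1, -88.2, 99.9]
ee_rot: [180.0, 0.0, -4.6]
force: [1.1, 0.4, -0.2]
gripper_width: 17.9
gripper_force: 40.0
```

Emit:
move_arm(
  motion=[
    [14,[0,0,-0.7],[0,0,0]],
    [14,[0,0,-0.9],[0,0,0]],
    [14,[0,0,-0.8],[0,0,0]],
    [14,[0,0,0],[0,0,0]],
    [14,[0,0,0],[0,0,0]],
  ],
)

```text
time_s: 6.65
ee_pos: [350.0, -87.0, 39.5]
ee_rot: [-180.0, 0.2, -4.6]
force: [0.3, 0.0, -0.6]
gripper_width: 17.9
gripper_force: 40.0
```

Run:
```python
from h import *
s=state();print(s["time_s"],s["ee_pos"],s["ee_rot"],s["force"])
a=grab_frame("wrist");cv2.imwrite("pics/w2.png",a);cv2.imwrite("pics/s2.png",grab_frame("scene"))
```

```text
6.65 [350.04986819 -86.95890102  39.54116505] [-1.79975910e+02  1.64789428e-01 -4.59790205e+00] [ 0.27740416  0.04627294 -0.5653318 ]
```

View pics/w2.png

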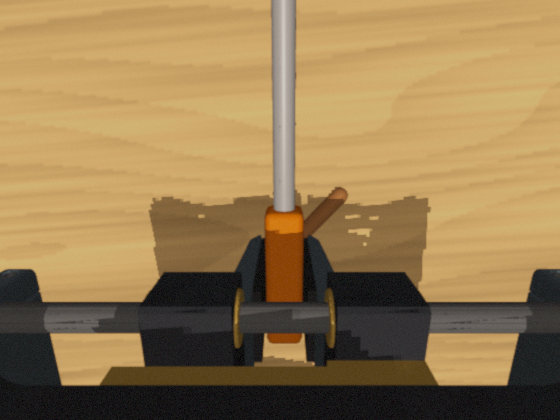

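The wrist view shows the rod held straight in the fingers, with the shank at column 284. A loose stick lies on the table below it at (325,210). Next I check the rod's level in the fixed views.

Run:
```python
from h import *
a=cv2.imread("pics/s2.png")
y=np.radians(-4.6);ex=np.array([np.cos(y),np.sin(y),0])
h=np.array([350,-87,39.5+15.3])+1.8*ex
for n in(35,135): print(n,proj("scene",h+n*ex), proj("scene",h+n*ex+[0,0,10]))
u,v=map(int,proj("scene",h+100*ex))
u=min(max(u,50),510);c=a[v-35:v+40,u-50:u+50]
print(u-50,v-35)
cv2.imwrite("pics/s2c.png",cv2.resize(c,None,fx=7,fy=7,interpolation=2))
```

```text
35 (np.float64(291.96258814045655), np.float64(203.4962582439327)) (np.float64(292.06223404461093), np.float64(200.36842355984533))
135 (np.float64(267.95902088869514), np.float64(224.6116565190403)) (np.float64(267.92932754873027), np.float64(221.43245744952665))
226 181
```

View pics/s2c.png

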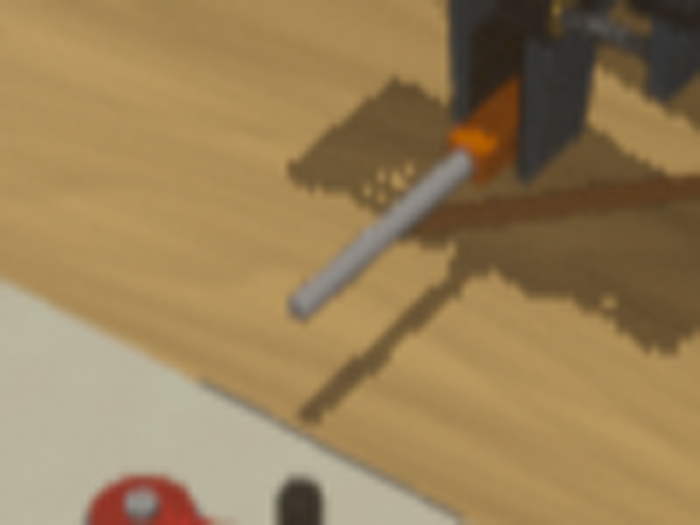

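The rod is level: its tip is at (269,225), as predicted. Next I lower it to axis height and approach the face at mould y ≈ -31.

Emit:
move_arm(
  motion=[
    [14,[0,0,-0.32],[0,0,0]],
    [14,[0,0,-0.32],[0,0,0]],
    [14,[0.7,-0.056,0],[0,0,0]],
    [14,[0.8,-0.064,0],[0,0,0]],
    [14,[0.8,-0.064,0],[0,0,0]],
    [14,[0.5,-0.04,0],[0,0,0]],
    [14,[0.3,-0.024,0],[0,0,0]],
    [14,[0,0,0],[0,0,0]],
    [14,[0,0,0],[0,0,0]],
  ],
)

```text
time_s: 7.5
ee_pos: [428.2, -93.2, 24.4]
ee_rot: [180.0, -0.0, -4.6]
force: [-0.6, 0.0, -0.6]
gripper_width: 17.8
gripper_force: 40.0
```

Emit:
move_arm(
  motion=[
    [14,[0.1,-0.008,0],[0,0,0]],
    [14,[0.1,-0.008,0],[0,0,0]],
    [14,[0.1,-0.008,0],[0,0,0]],
    [14,[0,0,0],[0,0,0]],
  ],
)

```text
time_s: 7.83
ee_pos: [436.0, -94.0, 24.0]
ee_rot: [180.0, 0.0, -4.6]
force: [0.5, -0.6, -1.2]
gripper_width: 17.8
gripper_force: 40.0
```

Emit:
move_arm(
  motion=[
    [14,[0.1,-0.008,0],[0,0,0]],
    [14,[0.1,-0.008,0],[0,0,0]],
    [14,[0,0,0],[0,0,0]],
  ],
)

```text
time_s: 8.08
ee_pos: [436.4, -93.6, 23.1]
ee_rot: [-179.9, 0.6, -4.6]
force: [-8.9, 0.5, 4.0]
gripper_width: 17.7
gripper_force: 40.0
```

Emit:
move_arm(
  motion=[
    [14,[-0.04,0.1,0],[0,0,0]],
    [14,[0.008,0.1,0],[0,0,0]],
    [14,[0.008,0.1,0],[0,0,0]],
    [14,[0.008,0.1,0],[0,0,0]],
    [14,[0.008,0.1,0],[0,0,0]],
    [14,[0.008,0.1,0],[0,0,0]],
  ],
)

```text
time_s: 8.58
ee_pos: [437.7, -79.2, 23.2]
ee_rot: [-180.0, 0.4, -4.7]
force: [-4.8, -2.6, -1.0]
gripper_width: 17.9
gripper_force: 40.0
```

Emit:
move_arm(
  motion=[
    [14,[0.008,0.1,0],[0,0,0]],
    [14,[0.008,0.1,0],[0,0,0]],
    [14,[0.008,0.1,0],[0,0,0]],
    [14,[0.008,0.1,0],[0,0,0]],
    [14,[0.008,0.1,0],[0,0,0]],
  ],
)

```text
time_s: 9.0
ee_pos: [438.9, -66.8, 23.2]
ee_rot: [180.0, 0.4, -4.7]
force: [-5.5, -2.0, -0.4]
gripper_width: 17.8
gripper_force: 40.0
```

Emit:
move_arm(
  motion=[
    [14,[0.008,0.1,0],[0,0,0]],
    [14,[0.008,0.1,0],[0,0,0]],
    [14,[0.008,0.1,0],[0,0,0]],
    [14,[0.008,0.1,0],[0,0,0]],
    [14,[0.008,0.1,0],[0,0,0]],
  ],
)

```text
time_s: 9.42
ee_pos: [441.3, -54.3, 23.4]
ee_rot: [180.0, 0.2, -4.6]
force: [0.3, -0.7, -0.9]
gripper_width: 17.7
gripper_force: 40.0
```

Force is gone and x has advanced, so this is probably the hole. Pushing in.

Emit:
move_arm(
  motion=[
    [14,[0.16,-0.013,0],[0,0,0]],
    [14,[0.16,-0.013,0],[0,0,0]],
    [14,[0,0,0],[0,0,0]],
  ],
)

```text
time_s: 9.67
ee_pos: [453.4, -55.2, 24.4]
ee_rot: [180.0, -0.2, -4.6]
force: [1.3, -0.0, -0.7]
gripper_width: 18.1
gripper_force: 40.0
```

Emit:
move_arm(
  motion=[
    [14,[0.2,-0.016,0],[0,0,0]],
    [14,[0.2,-0.016,0],[0,0,0]],
    [14,[0.2,-0.016,0],[0,0,0]],
    [14,[0.1,-0.008,0],[0,0,0]],
    [14,[0.1,-0.008,0],[0,0,0]],
    [14,[0.1,-0.008,0],[0,0,0]],
    [14,[0,0,0],[0,0,0]],
  ],
)

```text
time_s: 10.25
ee_pos: [474.1, -56.9, 23.9]
ee_rot: [180.0, -0.0, -4.6]
force: [0.4, 1.4, -0.6]
gripper_width: 18.1
gripper_force: 40.0
```

Emit:
move_arm(
  motion=[
    [14,[0.08,-0.006,0],[0,0,0]],
    [14,[0.08,-0.006,0],[0,0,0]],
    [14,[0,0,0],[0,0,0]],
    [14,[0,0,0],[0,0,0]],
    [14,[0,0,0],[0,0,0]],
  ],
)

```text
time_s: 10.67
ee_pos: [476.1, -57.0, 23.8]
ee_rot: [-180.0, 0.1, -4.6]
force: [-4.4, 1.5, 1.0]
gripper_width: 17.3
gripper_force: 40.0
```

It is home: the hard bottom came at about 36 mm past the face. Next I lower it to the sill, release and rise.

Emit:
move_arm(
  motion=[
    [14,[0,0,-0.05],[0,0,0]],
    [14,[0,0,-0.05],[0,0,0]],
    [14,[-0.04,0,0],[0,0,0]],
    [22,[0,0,0],[0,0,0]],
    [30,[0,0,0],[0,0,0]],
    [40,[0,0,0],[0,0,0]],
    [40,[0,0,0],[0,0,0]],
    [40,[0,0,0.4],[0,0,0]],
    [40,[0,0,0.9],[0,0,0]],
    [40,[0,0,1],[0,0,0]],
    [40,[0,0,1],[0,0,0]],
    [40,[0,0,1],[0,0,0]],
    [40,[0,0,1],[0,0,0]],
    [40,[0,0,0],[0,0,0]],
    [40,[0,0,0],[0,0,0]],
  ],
)

```text
time_s: 11.92
ee_pos: [477.6, -57.3, 155.3]
ee_rot: [180.0, -0.2, -4.6]
force: [0.7, -0.8, -0.8]
gripper_width: 39.9
gripper_force: 0.0
```

Run:
```python
from h import *
s=state();print(s["time_s"],s["ee_pos"],s["ee_rot"],s["qpos"])
a=grab_frame("wrist");cv2.imwrite("pics/w3.png",a)
c=cam("wrist");print(c[0]["rvec"],c[0]["tvec"])
```

```text
11.9167 [477.55911776 -57.33311466 155.29957802] [179.97711508  -0.22958474  -4.60200739] [-8.21001417e+00  1.25675450e+01  1.06881493e+02 -9.65902788e-03
  6.03203927e+01  8.63968048e+01]
[-1.98542564  2.14948966  0.31868497] [-19.60348004 443.132644   473.27813421]
```

View pics/w3.png

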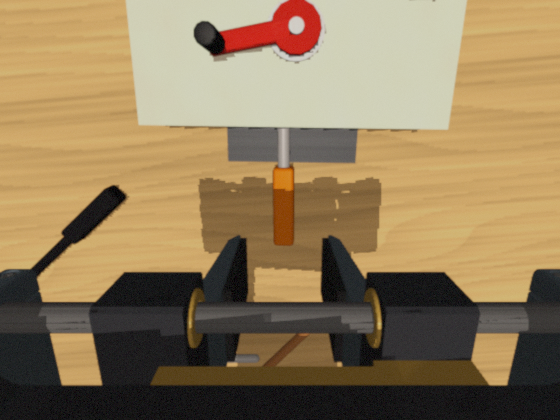

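The wrist view shows the rod resting in the window, handle front at row 167. The post top is at (206,33) and the red hub at (297,25).

Run:
```python
from h import *
ci=cam("wrist")
p=ray("wrist",297,25,77,ci)[:2];q=ray("wrist",205,32,107,ci)[:2]
y=np.radians(-4.6);ex=np.array([np.cos(y),np.sin(y)]);ey=np.array([-ex[1],ex[0]])
d=q-p;print(p,q,np.linalg.norm(d),"cam",np.arctan2(-d@ex,d@ey))
fl=ray("wrist",137,126,64,ci)[:2];fr=ray("wrist",450,130,64,ci)[:2];print("front",fl,fr,"origin",(fl+fr)/2+55*ex,p-10*ex)
f=ray("wrist",284,167,44,ci)[:2];o=p-10*ex;o2=(fl+fr)/2+55*ex
print("tip mould x",(f-o)@ex+100,(f-o2)@ex+100)
for a in np.arange(0.2,1.71,0.25): print(round(a,2),(p+55*(np.cos(a)*ey-np.sin(a)*ex)).round(1))
```

```text
[608.01276403 -76.62838233] [602.53085737 -22.41882789] 54.486026584137065 cam 0.18106690443804443
front [553.27979961  45.0201469 ] [ 532.06449319 -185.35393105] origin [597.49498471 -74.57783291] [598.04497525 -75.82639309]
tip mould x 12.021479439275751 12.669831567891976
0.2 [601.4 -22. ]
0.45 [588.1 -25.3]
0.7 [576.1 -31.9]
0.95 [566.  -41.2]
1.2 [558.5 -52.7]
1.45 [554.1 -65.6]
1.7 [553.1 -79.3]
```

Rod confirmed home (tip x ≈ 12 mm) and the cam is at about 0.18 rad. I move over the post at (602,-22).

Emit:
move_arm(
  motion=[
    [40,[0.5,0.14,0],[0,0,-1]],
    [40,[0.5,0.14,0],[0,0,-1]],
    [40,[0.5,0.14,0],[0,0,-1]],
    [40,[0.5,0.14,0],[0,0,-1]],
    [40,[0.5,0.14,0],[0,0,-1]],
    [40,[0.5,0.14,0],[0,0,-1]],
    [40,[0.5,0.14,0],[0,0,-1]],
    [40,[0.5,0.14,0],[0,0,-1]],
    [40,[0.5,0.14,0],[0,0,-1]],
    [40,[0.48,0.14,0],[0,0,-1]],
    [40,[0,0,0],[0,0,0]],
    [40,[0,0,-0.7],[0,0,0]],
    [40,[0,0,-0.9],[0,0,0]],
    [40,[0,0,-0.8],[0,0,0]],
    [40,[0,0,-0.45],[0,0,0]],
    [40,[0,0,0],[0,0,0]],
  ],
)

```text
time_s: 13.3
ee_pos: [597.8, -22.1, 79.1]
ee_rot: [179.7, 0.3, -44.5]
force: [0.5, 0.0, 0.4]
gripper_width: 40.0
gripper_force: 0.0
```

Emit:
move_arm(
  motion=[
    [40,[0.16,0,0.24],[0,0,0]],
    [30,[0,0,0],[0,0,0]],
    [20,[0,0,0],[0,0,0]],
    [18,[0,0,0],[0,0,0]],
    [18,[0,0,0],[0,0,0]],
    [18,[0,0,0],[0,0,0]],
  ],
  grip_force=10,
)

```text
time_s: 13.8
ee_pos: [605.1, -22.1, 89.2]
ee_rot: [-180.0, -0.0, -44.6]
force: [-0.6, 0.2, 0.1]
gripper_width: 17.8
gripper_force: 0.0
```

Emit:
move_arm(
  motion=[
    [18,[-0.12,0,-0.2],[0,0,0]],
    [18,[-0.18,-0.04,0],[0,0,0]],
    [18,[-0.18,-0.05,0],[0,0,0]],
    [18,[-0.17,-0.04,0],[0,0,0]],
    [18,[-0.16,-0.09,0],[0,0,0]],
    [18,[-0.16,-0.09,0],[0,0,0]],
    [18,[-0.16,-0.08,0],[0,0,0]],
    [18,[-0.13,-0.12,0],[0,0,0]],
    [18,[-0.13,-0.12,0],[0,0,0]],
    [18,[-0.13,-0.13,0],[0,0,0]],
    [18,[0,0,0],[0,0,0]],
  ],
)

```text
time_s: 14.72
ee_pos: [566.0, -42.1, 83.7]
ee_rot: [179.9, 0.0, -44.6]
force: [0.0, 0.3, -0.2]
gripper_width: 17.9
gripper_force: 0.0
```

Run:
```python
from h import *
cv2.imwrite("pics/w4.png",grab_frame("wrist"))
```

```text
(no output)
```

View pics/w4.png

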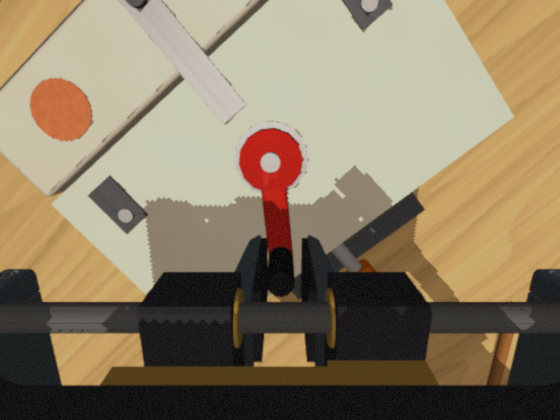

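The post at (281,272) is caged between the fingers and the lever has followed to about 0.9 rad. I continue to the stop.

Emit:
move_arm(
  motion=[
    [18,[-0.1,-0.15,0],[0,0,0]],
    [18,[-0.1,-0.15,0],[0,0,0]],
    [18,[-0.1,-0.16,0],[0,0,0]],
    [18,[-0.06,-0.17,0],[0,0,0]],
    [18,[-0.06,-0.17,0],[0,0,0]],
    [18,[-0.06,-0.18,0],[0,0,0]],
    [18,[-0.02,-0.18,0],[0,0,0]],
    [18,[-0.02,-0.18,0],[0,0,0]],
    [18,[0,-0.18,0],[0,0,0]],
    [18,[0,0,0],[0,0,0]],
    [18,[0,0,0],[0,0,0]],
  ],
)

```text
time_s: 15.68
ee_pos: [554.3, -74.7, 83.7]
ee_rot: [-179.6, 0.3, -44.8]
force: [2.3, 17.9, 0.7]
gripper_width: 17.7
gripper_force: 7.2
```

Emit:
move_arm(
  motion=[
    [20,[0,0.1,0],[0,0,0]],
    [30,[0,0,0],[0,0,0]],
    [40,[0,0,0],[0,0,0]],
    [40,[0,0,0],[0,0,0]],
    [40,[0,0,0.5],[0,0,0]],
    [40,[0,0,1],[0,0,0]],
    [40,[0,0,1],[0,0,0]],
    [40,[-0.6,0,1],[0,0,0]],
    [40,[-1,0,0],[0,0,0]],
    [40,[-1,0,0],[0,0,0]],
    [40,[-1,0,0],[0,0,0]],
    [40,[0,0,0],[0,0,0]],
    [40,[0,0,0],[0,0,0]],
  ],
)

```text
time_s: 16.77
ee_pos: [463.1, -77.3, 171.6]
ee_rot: [180.0, -0.1, -44.6]
force: [-0.9, -0.7, 0.6]
gripper_width: 40.5
gripper_force: 0.0
```

Run:
```python
from h import *
print(state()["force"]);cv2.imwrite("pics/w5.png",grab_frame("wrist"));c=cam("wrist");print(c[0]["tvec"])
```

```text
[-0.94426816 -0.65815956  0.57606509]
[270.21015289 348.11092832 462.63266346]
```

View pics/w5.png

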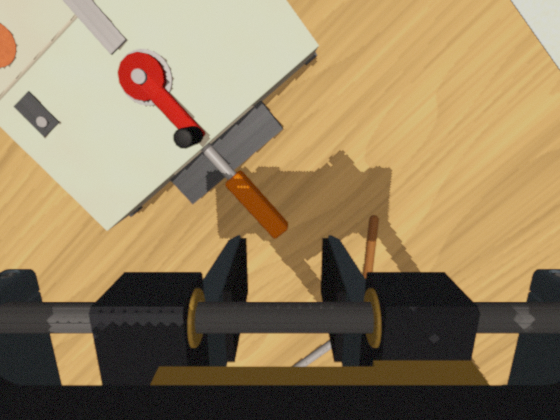

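The lever now lies along the rod's direction, with the post at (186,137) and the hub at (140,76). The rod is in place, handle front near (236,178). One numeric check before handing in.

Run:
```python
from h import *
ci=cam("wrist")
p=ray("wrist",140,76,77,ci)[:2];q=ray("wrist",185,138,107,ci)[:2]
y=np.radians(-4.6);ex=np.array([np.cos(y),np.sin(y)]);ey=np.array([-ex[1],ex[0]]);d=q-p
a=np.arctan2(-d@ex,d@ey);f=ray("wrist",236,178,42,ci)[:2];t=(f-p)@ex+10+100
print(a,np.linalg.norm(d),"tip x",t,"y",(f-p)@ey)
if a>1.47 and t>7: print(job_done())
```

```text
1.606619215161484 55.786776618149965 tip x 7.978904205409975 y 5.529094421862265
the job is handed in; nothing more can be done
None
```

I've handed the job in: the rod is in the key hole with its tip at about mould x = 8 to 12 mm, and the lever is at its stop at about 1.6 rad. The arm ended clear of everything and kept well away from the jar and vase. I don't have the judge's verdict, and I inferred the rear half's draw from the lever angle rather than measuring it.

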